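Fish the steel key out of the slotted jig

TASK

The steel key has slid back into the narrow slot of the plywood jig, too deep for fingers. Take the hooked pick from its rest, reach its prong down into the slot behind the key, drag the key all the way out of the slot and bed it against the cross cleat with a firm steady pull of about 6 to 8 N for half a second or more, never more than 12 N on the key nor 20 N on the jig; do not touch the key with the fingers. Then lay the pick back in its rest as it was, let go, and leave the can, sanding block and offcut alone.

Things in the scene. Friction and masses are not known exactly. Their poses are not given: they have to be found in the camera images.
- jig: (All sizes in mm.) Fixed plywood jig, 305 x 86, with a slot open at the top and one end. Origin: on the bench under the centre of the slot's mouth. x level along the slot: +x into it, -x out over the landing; z up. Slot x = 0 (mouth) to 130 (closed), 22 wide, floor at z = 16, wall tops at z = 38. Landing x = 0 to -155: floor at z = 16, open above, two curbs 4 high carry on the slot's width.
- landing (a point): Point on the landing's floor, 60 outside the mouth (jig x = -60). A fixed dark wooden cross cleat, 18 thick, 80 wide, top at z = 38, stands on the landing; its place is NOT measured and differs each time: its face to the slot is anywhere from jig x = -76 to -126. Bedded on it the key is wholly out of the slot, its centre at jig x = -41 to -91. Find it by feel or sight; it is rigid.
- key: Loose plain steel bar 70 long (x), 18 wide, 14 high, about 0.14 kg, lying on the slot floor along the slot. Origin: centre of its underside. It starts wholly inside the slot, centre 45 to 65 from the mouth, with 30 or more of free slot behind it (jig +x side). It slides with under about 2 N.
- pick: Hooked pick, 0.12 kg: wooden handle bar 110 long (x), 16 wide (y), 24 high (z). Origin: the handle's centre, the place to grip (from above, fingers closing along y). From its +x end a 7 thick steel rod runs 50 on to x = 105 and bends straight down (-z) as the prong. Lies level in its rest, prong hanging down.
- pick_tip (a point): Lower, round end of the pick's 7 thick prong: 105 ahead of (+x) and 50 below the handle's centre, in the pick's axes.
- rest: Fixed wooden rest for the pick: base 130 x 74 x 10, two posts 14 thick at x = -45 and +45 (76 free between them), each with a notch open upwards, 24 wide, its floor 62 and its cheeks' top 74 above the bench. Origin: centre of its underside. x along the handle, towards the prong. The lying pick's handle centre is 74 above this origin, within 5 of it sideways.
- can: Bystander: metal can, 72 across, 85 high. Origin: centre of its underside.
- sander: Bystander: sanding block, 110 x 62 x 38 high. Origin: centre of its underside.
- offcut: Bystander: plank offcut, 120 x 45 x 18 high. Origin: centre of its underside.
Mind the look-alikes: they are no part of the job. Leave any blue or orange look-alike of the pick alone. What is meant by the key is not yellow, and is the larger of those in its own colour.

How it is judged (in metres and radians):
On the way, in this order (a step that is already met when the one before it is completed fails the run):
1. the pick's prong is down in the slot behind the key (z of pick_tip in the frame of jig below 0.028 m and x of pick_tip in the frame of jig above 0.03 m and x of pick_tip in the frame of key above 0.034 m), for 0.1 s.
2. the key, wholly out of the slot, is bedded against the cleat: the prong, down behind it, pulls on it with more than 4 N for 0.3 s (x of key in the frame of jig below -0.036 m and contact force between pick and key above 4 N and x of pick_tip in the frame of key above 0.034 m and z of pick_tip in the frame of key below 0.014 m), for 0.3 s.
At the end, for the whole second after the job is handed in: The key lies flat on the landing, wholly out of the slot (its centre 36 to 96 mm out from the mouth) and in line with it (within 0.2 rad); the pick lies level in both notches of its rest (handle centre within 20 mm of the rest's centre, 69 to 79 mm above the bench, prong down); both at rest (x of key in the frame of jig between -0.096 and -0.036 m and z of key in the frame of jig below 0.022 m and angle between the x axis of key and the x axis of jig, either way round below 0.2 rad and horizontal distance between pick and rest below 0.02 m and z of pick in the frame of rest between 0.069 and 0.079 m and angle between pick's own z axis and vertical below 0.15 rad and linear speed of each of pick, key below 0.02 m/s); the robot touches nothing.
It fails at once if the pick pulls or presses on the key with more than 12 N (contact force between pick and key above 12 N).
It fails at once if the pick presses on the jig with more than 20 N (contact force between pick and jig above 20 N).
It fails at once if the fingers touch the key (contact force between the fingers and key above 0.5 N).
It fails at once if a bystander is moved by more than 20 mm (distance of any of can, sander, offcut from where it was at the start of the episode above 0.02 m).
It also fails if it takes over 67 s, if anything falls off the work surface, if the arm or the gripper's body presses on something with over 40 N, if the wrist force passes 120 N, or if a joint passes its speed limit or range.

ROBOT

A 7-joint arm with a two-finger parallel gripper is mounted at the origin on the work surface. World frame = base frame: x ahead of the robot, y to its left, z up, the work surface at z = 0. Lengths are in mm, angles in rad, forces in N, time in s.
With the tool pointing down it reaches from about 375 to 925 mm from the base axis. Payload 3.1 kg.
Tool frame: the origin (TCP) lies midway between the tips of the shut fingers; the grasp point (between the pads) lies 19 mm behind it; y points along the fingers, x is the direction in which the jaws open and shut, and the axes are right-handed (so a half turn about y gives the same grasp; the last joint's range is limited). The gripper opens to 85 mm and grips with 20 to 120 N. Pads are 22 mm wide; open, the fingers measure 114 mm over their backs; the gripper's body (76 mm by 85 mm) begins 54 mm behind the grasp point. The pads swing forward as they close: fully open they stand 13 mm farther back than shut.
Start: joints at [1.211, 0.383, 0.044, 1.598, -0.018, 1.161, -0.05], TCP at [168.252, -627.849, 231.269] pointing down, gripper open.
Joint ranges: [-2.61, 2.61], [-0.41, 2.15], [-1.48, 1.57], [0, 2.5], [-1.57, 4.71], [0.05, 1.97], [-2.85, 2.85]. Speed limits (rad/s): [2.79, 2.79, 3.14, 3.14, 3.14, 3.14, 3.14].

INTERFACE

Orientations are given as a rotation vector (axis times angle).
In Python, from workcell import robot gives the robot as it stands. Calls block until the motion is done:
- robot.reach(position, orientation): joint-space move of the TCP to a pose.
- robot.move_l(position, orientation=None, rate=150, max_force=None): straight line of the TCP; orientation=None keeps the orientation; rate is the mean speed in mm/s. With max_force (N) it stops when the force on the tool has changed by that much, and returns True; else False.
- robot.goto_joints(angles): joint-space move.
- robot.gripper_to(opening, grip_force=None): finger opening in mm; grip_force is the grip in N (None keeps the last); returns when the fingers have stopped.
- robot.sleep(seconds).
- robot.inverse_kinematics(position, orientation): joint angles nearest the present ones, or None.
- robot.sense(): the state.
- robot.grab_frame(name): name is "scene" or "top"; returns a dict with "pixels" (400x640x3 uint8, red, green, blue), "camera_matrix" (3x3 intrinsics, pixels), "extrinsics" (4x4, takes a point from world to camera coordinates). Camera axes: x right, y up, looking along -z (the intrinsics and any distortion apply to the point x, -y, -z); pixel columns grow to the right and rows downward; lengths in mm; the calibration is good to about 2 mm. A picture is of the moment at which its call begins. There is no depth.
A pose or a line that the arm cannot do raises robot.Unreachable and nothing moves.
- robot.finish_job(): hands the job in, once; it reports no verdict.
The state is a dict: "t": time; "joint_positions": joint angles; "dq": joint speeds; "joint_efforts": joint torques, N m; "ee_pos": TCP position; "ee_rot": TCP orientation; "contact_force": force on the tool from outside, world axes, zero at the start; "torque": the same for the moment, N m; "gripper_width": finger opening in mm.
Only numpy, scipy, OpenCV 4.12 (cv2) and the standard library are available. Lean on these libraries where they do the work, as an engineer would, in place of code of your own. Each camera call takes 0.05 s, during which the arm holds its last target. There are 200 camera calls.

## Working session

There is one attempt and no reset: what is moved stays moved. The work goes in short steps, each a Python script; the robot and the scene stay as the last script left them, time stands still between calls to the robot, and variables do not carry over. Pictures are saved under pics/ and viewed, about 8 in all and at most 12, crops included, and the job is handed in when it is done.

```bash
ls; mkdir -p pics
python3 - <<'E'
from workcell import robot
import cv2,numpy as np
for n in("scene","top"):
    f=robot.grab_frame(n); cv2.imwrite(f"pics/{n}0.png",f["pixels"][:,:,::-1])
    np.savez(f"pics/{n}0.npz",**{k:f[k] for k in("pixels","camera_matrix","extrinsics")})
    print(n,[k for k in f],f["camera_matrix"],f["extrinsics"])
print(robot.sense())
E
```

```text
pics
scene ['pixels', 'camera_matrix', 'extrinsics'] [[372.44867816   0.         319.75239841]
 [  0.         372.44867816 203.76457763]
 [  0.           0.           1.        ]] [[-6.98129496e-01  7.15971225e-01  6.42023983e-04  4.64485937e+02]
 [-5.51829829e-01 -5.38649348e-01  6.36663742e-01  1.62697970e+02]
 [ 4.56178745e-01  4.44119449e-01  7.71141276e-01 -1.00766443e+03]
 [ 0.00000000e+00  0.00000000e+00  0.00000000e+00  1.00000000e+00]]
top ['pixels', 'camera_matrix', 'extrinsics'] [[379.81948929   0.         316.24586397]
 [  0.         379.81948929 195.34021904]
 [  0.           0.           1.        ]] [[ 1.16441111e-02 -9.99303321e-01 -3.54582588e-02 -1.05525659e+02]
 [ 9.92470664e-01  7.22601889e-03  1.22269231e-01 -5.45703863e+02]
 [-1.21927827e-01 -3.66149982e-02  9.91863371e-01 -8.25019971e+02]
 [ 0.00000000e+00  0.00000000e+00  0.00000000e+00  1.00000000e+00]]
{'t': 0.1, 'joint_positions': array([ 1.21118353,  0.38374926,  0.04383052,  1.59944624, -0.01789071,
        1.1612409 , -0.04990842]), 'dq': array([ 6.62667926e-04, -1.60224543e-03, -1.37245715e-05, -2.75300074e-03,
       -2.97792761e-04,  4.74749745e-04, -1.15638377e-03]), 'joint_efforts': array([ 2.81631772e-03, -4.34727859e+01,  1.02932118e+00, -2.50455254e+01,
        1.08102069e-02,  5.45099785e-03, -1.58146247e-05]), 'ee_pos': array([ 168.01087474, -626.99797006,  230.00171249]), 'ee_rot': array([-1.32035071,  1.01561191, -1.01224082]), 'contact_force': array([ 0.37498939, -0.12168493,  0.1120183 ]), 'torque': array([ 0.00345234,  0.00572402, -0.02565536]), 'gripper_width': 85.51298311204258}
```

View images.

View pics/top0.png

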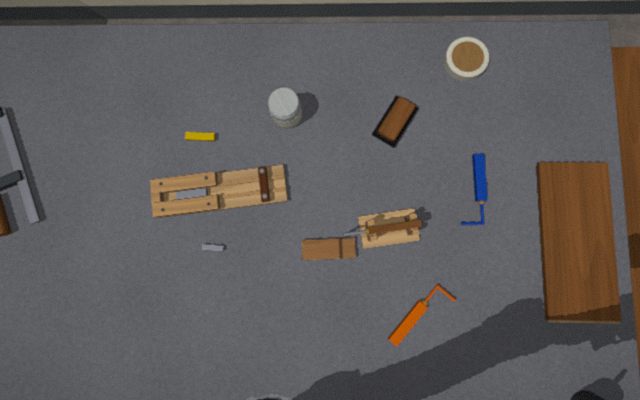

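View pics/scene0.png

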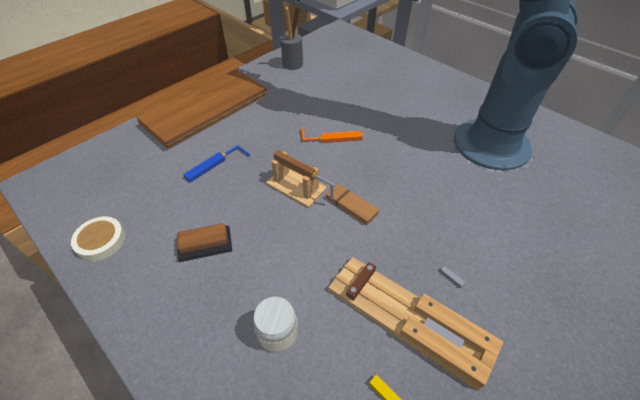

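Run:
```python
import cv2,numpy as np
t=cv2.imread("pics/top0.png");s=cv2.imread("pics/scene0.png")
def crop(i,x,y,w,h,k):return cv2.resize(i[y:y+h,x:x+w],None,fx=k,fy=k,interpolation=cv2.INTER_CUBIC)
a=crop(t,143,155,150,70,5); b=crop(t,335,195,100,60,4); c=crop(s,262,145,70,60,5)
out=np.zeros((600,800,3),np.uint8); out[:350,:750]=a; out[355:595,:400]=b; out[355:600,402:752]=c[:245]
cv2.imwrite("pics/c1.png",out)
```

```text
(no output)
```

View pics/c1.png

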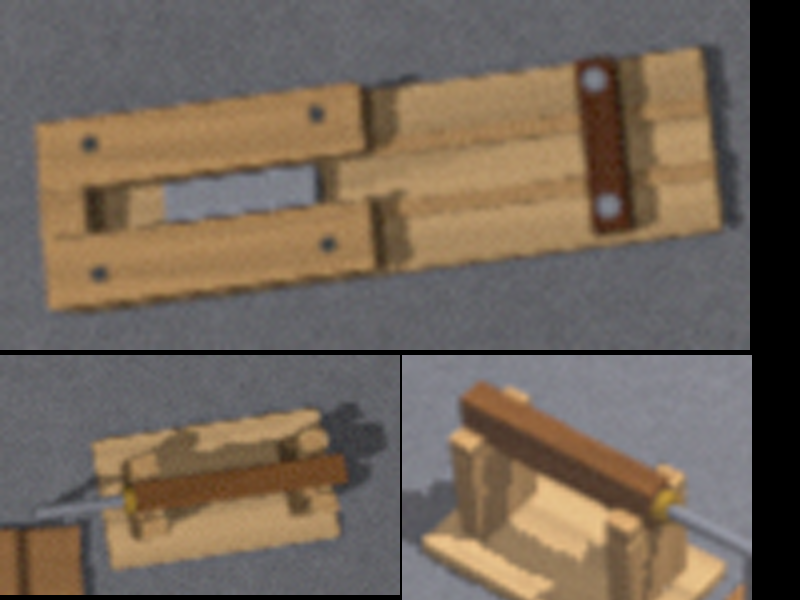

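```bash
cat > h.py <<'E'
import numpy as np,cv2
from scipy.spatial.transform import Rotation as R
def cam(n):
    f=np.load(f"pics/{n}.npz"); return f["camera_matrix"],f["extrinsics"],f["pixels"]
def cast(n,uv,z):
    K,E,_=cam(n); uv=np.atleast_2d(np.array(uv,float))
    d=np.c_[uv,np.ones(len(uv))]@np.linalg.inv(K).T*[1,-1,-1]@E[:3,:3]
    C=-E[:3,:3].T@E[:3,3]
    return C+d*((z-C[2])/d[:,2])[:,None]
def rot(xdir,flip=1):  # tool y down, tool x (jaws) across the pick's x direction
    y=np.array([0,0,-1.]); xp=np.array([*xdir[:2],0]);xp/=np.linalg.norm(xp)
    x=flip*np.array([-xp[1],xp[0],0]); return R.from_matrix(np.c_[x,y,np.cross(x,y)]).as_rotvec()
E
python3 - <<'E'
from h import *
np.set_printoptions(precision=1,suppress=True)
A=lambda L:[(143+(u+.5)/5-.5,155+(v+.5)/5-.5) for u,v in L]
B=lambda L:[(335+(u+.5)/4-.5,195+(v-355+.5)/4-.5) for u,v in L]
S=lambda L:[(262+(u-402+.5)/5-.5,145+(v-355+.5)/5-.5) for u,v in L]
w=cast("top0",A([(37,125),(362,85),(377,268),(50,308),(366,152),(374,202)]),38); print("wall top",w)
print("end",cast("top0",A([(703,48),(720,230)]),16))
k=cast("top0",A([(163,182),(317,163),(318,205),(165,222)]),30);print("key",k,k.mean(0))
print("cleat face",cast("top0",A([(576,62),(594,234)]),38))
# handle by mask (dark brown) in top view
p=cam("top0")[2]; hsv=cv2.cvtColor(p,cv2.COLOR_RGB2HSV)
print("hsv handle/rest/cleat",[hsv[y,x] for x,y in[(395,227),(405,240),(262,183),(160,180)]])
h=cast("top0",B([(133,497),(346,469)]),86);print("handle top",h,h.mean(0),np.linalg.norm(h[1]-h[0]))
h=cast("scene0",S([(471,392),(658,490)]),86);print("handle scene",h,h.mean(0),np.linalg.norm(h[1]-h[0]))
b=cast("top0",B([(93,443),(318,410),(340,536),(112,568)]),10);print("rest base",b,b.mean(0),np.linalg.norm(b[1]-b[0]),np.linalg.norm(b[1]-b[2]))
print("bend",cast("top0",B([(38,514)]),80))
# masks
V=hsv[:,:,2].astype(int)
m=((hsv[:,:,1]>120)&(V<150)).astype(np.uint8); m[:205]=0;m[250:]=0;m[:,:366]=0;m[:,425:]=0
c=max(cv2.findContours(m,0,1)[0],key=cv2.contourArea);print("mask handle",cv2.minAreaRect(c))
m=((hsv[:,:,1]>60)).astype(np.uint8); m[:155]=0;m[225:]=0;m[:,:143]=0;m[:,293:]=0
c=max(cv2.findContours(m,0,1)[0],key=cv2.contourArea);print("mask jig",cv2.minAreaRect(c))
m=((hsv[:,:,1]<50)&(V>120)).astype(np.uint8); m[:183]=0;m[203:]=0;m[:,:168]=0;m[:,210:]=0
c=max(cv2.findContours(m,0,1)[0],key=cv2.contourArea);r=cv2.minAreaRect(c);print("mask key",r,cast("top0",[r[0]],30))
E
```

```text
wall top [[579.4 280.1  38. ]
 [598.7 130.8  38. ]
 [515.1 120.2  38. ]
 [495.7 268.6  38. ]
 [567.9 127.6  38. ]
 [545.  122.9  38. ]]
end [[621.1 -22.   16. ]
 [535.9 -31.7  16. ]]
key [[554.5 223.5  30. ]
 [563.8 152.5  30. ]
 [544.5 151.1  30. ]
 [536.1 221.5  30. ]] [549.7 187.1  30. ]
cleat face [[609.8  33.   38. ]
 [531.3  22.5  38. ]]
hsv handle/rest/cleat [array([ 14, 176, 110], dtype=uint8), array([ 17, 110, 174], dtype=uint8), array([ 11, 173,  78], dtype=uint8), array([ 15, 119, 171], dtype=uint8)]
handle top [[ 468.  -210.5   86. ]
 [ 483.6 -320.5   86. ]] [ 475.8 -265.5   86. ] 111.03764512679767
handle scene [[ 486.9 -317.1   86. ]
 [ 471.3 -210.6   86. ]] [ 479.1 -263.8   86. ] 107.58796350402793
rest base [[ 501.  -195.4   10. ]
 [ 521.  -323.4   10. ]
 [ 449.7 -334.3   10. ]
 [ 430.3 -206.    10. ]] [ 475.5 -264.8   10. ] 129.53551062752362 72.1087248550436
bend [[ 458.8 -161.5   80. ]]
mask handle ((393.1639709472656, 227.15200805664062), (19.856285095214844, 55.90170669555664), 79.69515228271484)
mask jig ((217.75384521484375, 190.03079223632812), (39.194976806640625, 136.686279296875), 82.87498474121094)
mask key ((190.43080139160156, 193.4461669921875), (7.194014072418213, 29.768335342407227), 82.87498474121094) [[549.1 187.8  30. ]]
```

```bash
cat >> h.py <<'E'
P=np.array([477,-264.8]); pd=np.array([-.15,.9887]); M=np.array([556.8,125.4]); jd=np.array([-.135,.9909])
E
python3 - <<'E'
from h import *
from workcell import robot
np.set_printoptions(precision=2,suppress=True)
for f in(1,-1):
    for p in [(*P,170),(*P,57),(*(M+8*jd),150),(*(M+8*jd),55),(*(M-130*jd),55)]:
        print(f,robot.inverse_kinematics(p,rot(pd,f)))
E
```

```text
1 [ 0.46  0.26 -0.03  1.91  0.01  0.98 -2.57]
1 [ 0.4   0.41  0.04  1.98 -0.02  0.75 -2.54]
1 [ 0.64  0.68 -1.24  1.82  0.7   1.17  2.45]
1 [ 0.62  0.9  -1.25  1.87  0.96  1.14  2.29]
1 [-1.    1.07  1.36  1.95 -1.16  1.22 -2.18]
-1 [ 0.83  0.29 -0.46  1.89  0.15  1.    0.46]
-1 [ 0.82  0.46 -0.46  1.96  0.28  0.79  0.36]
-1 [ 0.51  0.54 -1.02  1.83  0.52  1.08 -0.56]
-1 [ 0.43  0.67 -0.93  1.88  0.66  0.94 -0.66]
-1 [ 0.42  0.54 -0.6   1.88  0.4   0.84 -0.23]
```

Run:
```python
from h import *
from workcell import robot
np.set_printoptions(precision=2,suppress=True)
r=rot(pd,-1)
robot.gripper_to(60)
robot.reach((*P,170),r)
hit=robot.move_l((*P,57),r,rate=80,max_force=8); s=robot.sense();print(hit,s["t"],s["ee_pos"],s["contact_force"])
f=robot.grab_frame("scene");cv2.imwrite("pics/s1.png",f["pixels"][:,:,::-1])
robot.gripper_to(8,100); s=robot.sense();print(s["t"],s["ee_pos"],s["contact_force"],s["gripper_width"])
p=s["ee_pos"]; robot.move_l((*P,150),r,rate=80)
s=robot.sense();print(s["t"],s["ee_pos"],s["contact_force"],s["torque"],s["gripper_width"])
for n in("scene","top"):
    f=robot.grab_frame(n);cv2.imwrite(f"pics/{n}1.png",f["pixels"][:,:,::-1])
    np.savez(f"pics/{n}1.npz",**{k:f[k] for k in("pixels","camera_matrix","extrinsics")})
a=cv2.imread("pics/s1.png")[90:240,230:380];b=cv2.imread("pics/scene1.png")[90:240,230:380]
cv2.imwrite("pics/c2.png",cv2.resize(np.hstack([a,b]),None,fx=2.66,fy=2.66,interpolation=cv2.INTER_CUBIC))
```

```text
False 3.7917 [ 477.52 -265.09   57.61] [-0.42  0.02 -0.43]
4.3167 [ 477.32 -264.94   57.42] [-0.49  0.59  2.72] 14.574055774062618
5.6333 [ 476.44 -264.52  149.26] [-0.49  0.29 -1.5 ] [-0.01 -0.06 -0.03] 14.340974744698041
```

View pics/c2.png

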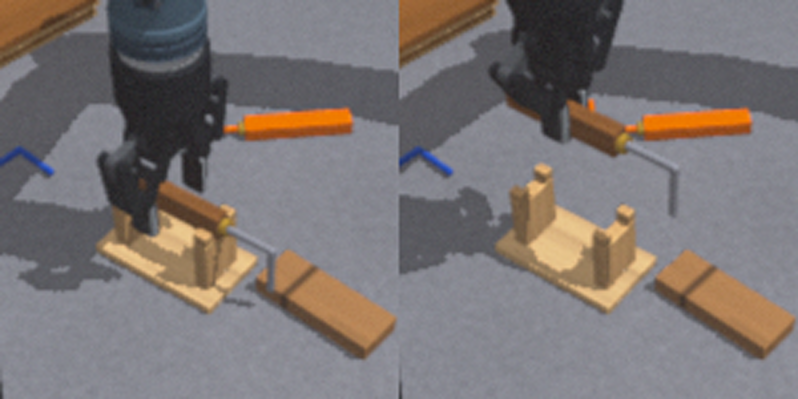

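```bash
cat >> h.py <<'E'
DZ=74-57.4   # handle centre above TCP
def tcp(jx,tipz,y=0): # TCP for a wanted tip place in the jig (pick along jig x); y=sideways fix
    return (*(M+(jx-105)*jd+y*np.array([-jd[1],jd[0]])),tipz+50-DZ)
rj=rot(jd,-1)
def proj(n,X):
    K,E,_=cam(n); c=E[:3,:3]@np.array(X,float)+E[:3,3]; q=K@(c*[1,-1,-1]); return q[:2]/q[2]
E
python3 - <<'E'
from h import *
from workcell import robot
np.set_printoptions(precision=1,suppress=True)
robot.move_l(tcp(113,115),rj,rate=200)
robot.move_l(tcp(113,52),rj,rate=100); robot.sleep(.2)
s=robot.sense();print(s["t"],s["ee_pos"],tcp(113,52),s["contact_force"],s["torque"])
for n in("scene","top"):
    f=robot.grab_frame(n);np.savez(f"pics/{n}2.npz",**{k:f[k] for k in("pixels","camera_matrix","extrinsics")})
off=s["ee_pos"]-np.array(tcp(113,52)); t=np.array([*(M+113*jd),52])+off
print("tip expected",t,proj("scene2",t),proj("top2",t),"bend",proj("scene2",t+[0,0,50]),proj("top2",t+[0,0,50]))
def c(n,u,k=4,w=100,h=75):
    p=cam(n)[2][:,:,::-1];x,y=int(u[0])-w//2,int(u[1])-h//2;print(n,x,y);x=max(x,0);return cv2.resize(p[y:y+h,x:x+w],None,fx=k,fy=k,interpolation=cv2.INTER_CUBIC)
cv2.imwrite("pics/c3.png",np.hstack([c("scene2",proj("scene2",t+[0,0,25])),c("top2",proj("top2",t))]))
E
```

```text
8.9 [556.5 133.6  86.3] (np.float64(555.7199999999999), np.float64(133.3272), 85.4) [ 0.7 -1.1 -1.2] [ 0.   0.1 -0. ]
tip expected [542.3 237.6  52.9] [475.1 343.8] [164.5 195. ] bend [485.5 332.6] [154.2 192.1]
scene2 430 301
top2 114 158
```

View pics/c3.png

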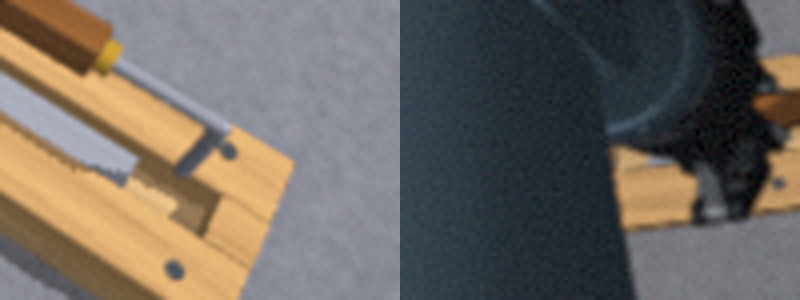

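Run:
```python
from h import *
from workcell import robot
np.set_printoptions(precision=1,suppress=True)
def jig(X): d=np.array(X)[:2]-M; return np.array([d@jd, d@[-jd[1],jd[0]]])
print("slot far corner, key end corner in jig",jig(cast("scene2",[(484.4,348.9)],38)[0]),jig(cast("scene2",[(464.4,340.5)],30)[0]))
b=robot.sense()["contact_force"]
h=robot.move_l(tcp(113,20),rj,rate=25,max_force=4); robot.sleep(.2)
s=robot.sense();print(h,s["t"],s["ee_pos"],tcp(113,20),s["contact_force"]-b)
for n in("scene",):
    f=robot.grab_frame(n);np.savez(f"pics/{n}3.npz",**{k:f[k] for k in("pixels","camera_matrix","extrinsics")})
cv2.imwrite("pics/c4.png",cv2.resize(f["pixels"][285:385,400:530,::-1],None,fx=5,fy=5,interpolation=cv2.INTER_CUBIC))
```

```text
slot far corner, key end corner in jig [130.8   8.2] [99.2  5.7]
False 10.6333 [555.8 133.3  53.5] (np.float64(555.7199999999999), np.float64(133.3272), 53.4) [-0.4 -1.2 -0.2]
```

View pics/c4.png

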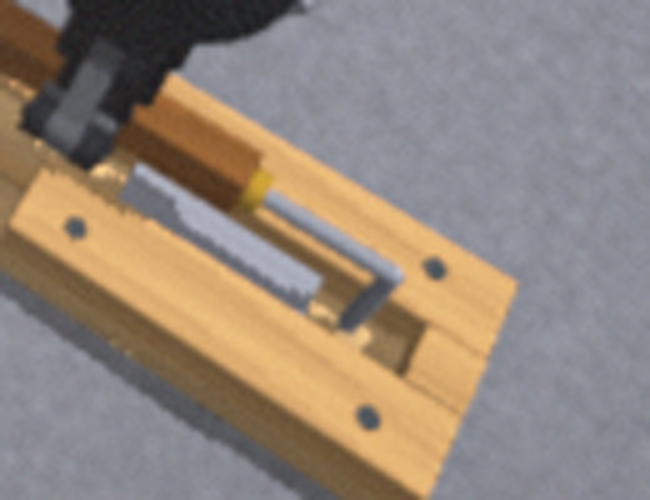

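Run:
```python
from h import *
from workcell import robot
np.set_printoptions(precision=2,suppress=True)
b=robot.sense()["contact_force"]; np.save("pics/b.npy",b)
J=np.array([[*jd,0],[-jd[1],jd[0],0],[0,0,1]])
def show(l):
    s=robot.sense();print(l,round(s["t"],2),"jig",J@(s["ee_pos"]-[*M,0])+[105,0,0],"F",J@(s["contact_force"]-b))
show("start")
for x,rate,mf in[(92,8,5),(60,22,6),(-4,22,6)]:
    h=robot.move_l(tcp(x,20),rj,rate=rate,max_force=mf); show((x,h))
    if h:break
robot.sleep(.2);show("end")
```

```text
start 10.68 jig [112.99  -0.08  53.51] F [0. 0. 0.]
(92, False) 13.46 jig [92.02 -0.01 53.41] F [ 0.15 -1.26  0.27]
(60, False) 15.07 jig [59.94 -0.03 53.43] F [-0.21 -1.37  0.05]
(-4, False) 18.12 jig [-3.95 -0.   53.39] F [1.17 0.12 0.03]
end 18.32 jig [-3.96  0.01 53.4 ] F [0.37 0.21 1.25]
```

```bash
cat >> h.py <<'E'
J=np.array([[*jd,0],[-jd[1],jd[0],0],[0,0,1]])
E
python3 - <<'E'
from h import *
from workcell import robot
np.set_printoptions(precision=2,suppress=True)
b=np.load("pics/b.npy")
def F(n=5):
    v=[]
    for _ in range(n): v.append(J@(robot.sense()["contact_force"]-b)); robot.sleep(.02)
    return np.mean(v,0)
print("before",F(10))
h=robot.move_l(tcp(-52,20),rj,rate=6,max_force=3.5)
s=robot.sense();x=(J@(s["ee_pos"]-[*M,0]))[0]+105
print(h,round(s["t"],2),x,F(8),robot.sense()["t"])
f=robot.grab_frame("scene");cv2.imwrite("pics/s4.png",cv2.resize(f["pixels"][240:370,310:480,::-1],None,fx=4,fy=4,interpolation=cv2.INTER_CUBIC))
E
```

```text
before [ 0.55 -0.6   0.01]
True 22.27 -22.114111721779523 [-0.44 -0.09  0.42] 22.4
```

View pics/s4.png

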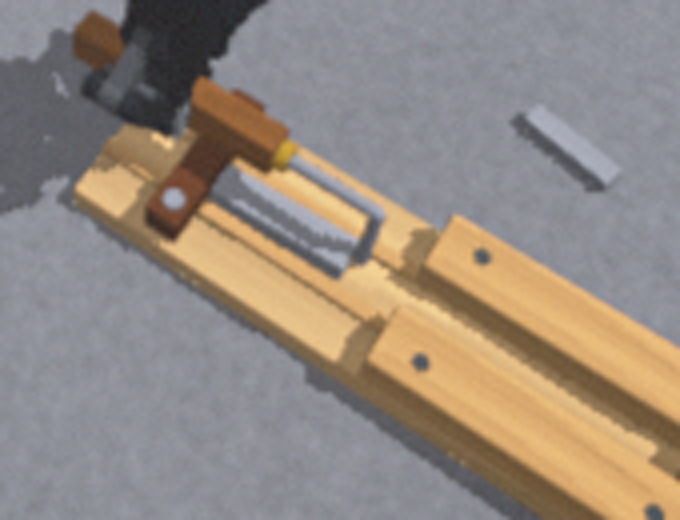

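Run:
```python
from h import *
from workcell import robot
np.set_printoptions(precision=2,suppress=True)
b=np.load("pics/b.npy")
def F(n=5):
    v=[]
    for _ in range(n): v.append(J@(robot.sense()["contact_force"]-b)); robot.sleep(.02)
    return np.mean(v,0)
x=-22.1; step=.4
while x>-35:
    x-=step; robot.move_l(tcp(x,20),rj,rate=6,max_force=4)
    f=F(); s=robot.sense(); print(round(s["t"],2),round(x,2),round((J@(s["ee_pos"]-[*M,0]))[0]+105,2),f)
    if f[0]>2: step=.15
    if f[0]>6 or s["t"]>36: break
```

```text
23.12 -22.5 -22.15 [0.5  0.02 0.09]
23.46 -22.9 -22.3 [ 1.64 -0.23 -0.17]
23.79 -23.3 -22.46 [ 3.25 -0.62 -1.07]
24.12 -23.45 -22.59 [ 4.39 -0.31 -0.42]
24.46 -23.6 -22.64 [ 5.04 -0.7  -0.45]
24.79 -23.75 -22.62 [ 4.58 -0.54 -0.21]
25.12 -23.9 -22.62 [ 5.78 -0.83 -0.33]
25.46 -24.05 -22.64 [ 5.41 -0.75 -0.53]
25.79 -24.2 -22.63 [ 5.62 -0.29 -0.24]
26.12 -24.35 -22.69 [ 5.49 -0.57 -0.59]
26.46 -24.5 -22.69 [ 5.71 -0.57 -0.43]
26.79 -24.65 -22.73 [ 5.84 -0.91 -0.15]
27.12 -24.8 -22.77 [ 6.58 -0.58 -0.48]
```

Run:
```python
from h import *
from workcell import robot
np.set_printoptions(precision=2,suppress=True)
b=np.load("pics/b.npy")
def F(n=5):
    v=[]
    for _ in range(n): v.append(J@(robot.sense()["contact_force"]-b)); robot.sleep(.02)
    return np.mean(v,0)
print(F(10)); x=-24.8
for i in range(6):
    x-=.2; robot.move_l(tcp(x,20),rj,rate=6); f=F(8); print(round(x,2),f)
    if f[0]>6.8: break
robot.sleep(.5); s=robot.sense();print(F(10),s["t"],(J@(s["ee_pos"]-[*M,0]))+[105,0,0],s["torque"])
for n in("scene",):
    f=robot.grab_frame(n);np.savez(f"pics/{n}5.npz",**{k:f[k] for k in("pixels","camera_matrix","extrinsics")})
cv2.imwrite("pics/s5.png",cv2.resize(f["pixels"][240:370,310:480,::-1],None,fx=4,fy=4,interpolation=cv2.INTER_CUBIC))
```

```text
[ 6.14 -0.67 -0.25]
-25.0 [ 6.44 -0.18 -0.37]
-25.2 [ 6.53 -0.17 -0.4 ]
-25.4 [ 7.04 -0.76 -0.43]
[ 6.59 -0.5  -0.74] 28.9417 [-22.82  -0.2   53.45] [ 1.64  0.14 -0.07]
```

View pics/s5.png

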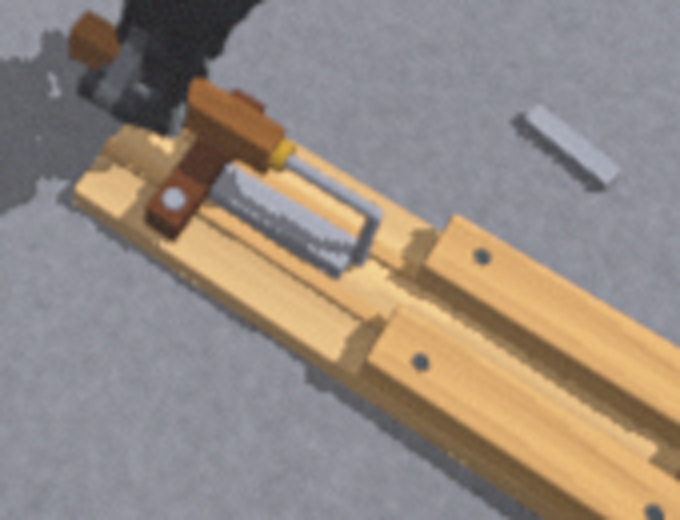

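Run:
```python
from h import *
from workcell import robot
np.set_printoptions(precision=2,suppress=True)
robot.move_l(tcp(-12,20),rj,rate=20); robot.move_l(tcp(-12,115),rj,rate=80)
r=rot(pd,-1); robot.move_l((*P,150),r,rate=180); robot.sleep(.3)
robot.move_l((*P,90),r,rate=60); robot.sleep(.3)
s=robot.sense();print(s["t"],s["ee_pos"],s["contact_force"],s["gripper_width"])
for n in("scene","top"):
    f=robot.grab_frame(n);np.savez(f"pics/{n}6.npz",**{k:f[k] for k in("pixels","camera_matrix","extrinsics")})
t=np.array([*P,0])+105*np.array([*pd,0])+[0,0,s["ee_pos"][2]+DZ]
print("bend/tip expected in crop",[(proj("scene6",X)-[260,120])*5 for X in(t,t-[0,0,50])])
a=cam("scene6")[2][120:220,260:360];b=cam("top6")[2][200:260,335:435] 
a=cv2.resize(a,None,fx=5,fy=5,interpolation=2);b=cv2.resize(b,None,fx=3,fy=3,interpolation=2)
o=np.zeros((500,800,3),np.uint8);o[:,:500]=a;o[:180,500:]=b
k=cam("top6")[2][155:225,200:290];k=cv2.resize(k,None,fx=3.3,fy=3.3,interpolation=2);o[200:200+k.shape[0],500:500+k.shape[1]]=k
cv2.imwrite("pics/c6.png",o[:,:,::-1])
```

```text
34.8333 [ 477.17 -264.91   90.29] [-0.16  0.12 -1.2 ] 14.52484808127526
bend/tip expected in crop [array([363.37, 269.78]), array([360.28, 348.61])]
```

View pics/c6.png

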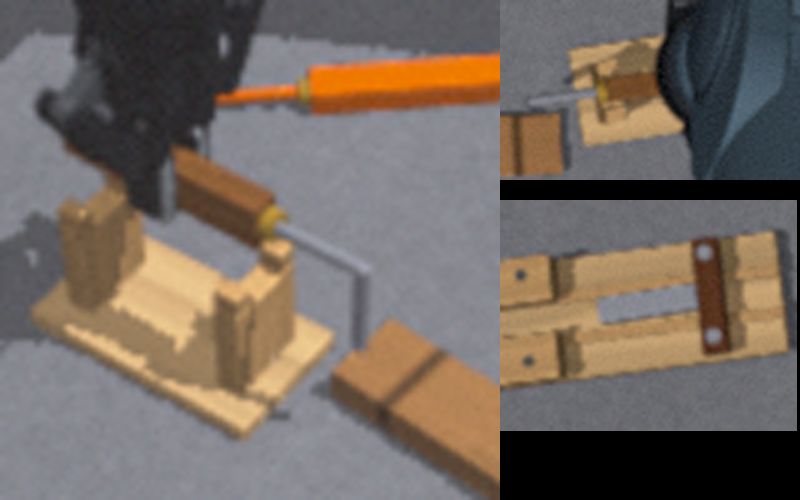

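Run:
```python
from h import *
from workcell import robot
np.set_printoptions(precision=2,suppress=True)
r=rot(pd,-1)
h=robot.move_l((*P,57.2),r,rate=25,max_force=5); s=robot.sense();print(h,s["t"],s["ee_pos"],s["contact_force"])
robot.gripper_to(40); robot.sleep(.3); robot.move_l((*P,170),r,rate=70); 
robot.reach((*(P-[0,150]),250),r); robot.sleep(.7)
s=robot.sense();print(s["t"],s["ee_pos"],s["contact_force"],s["gripper_width"])
for n in("scene","top"):
    f=robot.grab_frame(n);np.savez(f"pics/{n}7.npz",**{k:f[k] for k in("pixels","camera_matrix","extrinsics")})
a=cam("scene7")[2][120:220,260:360];a0=cam("scene0")[2][120:220,260:360];b=cam("top7")[2][155:260,143:440]
o=np.zeros((600,800,3),np.uint8);o[:320,:320]=cv2.resize(a0,(320,320),interpolation=2);o[:320,330:650]=cv2.resize(a,(320,320),interpolation=2)
o[325:598,:772]=cv2.resize(b,(772,273),interpolation=2)
cv2.imwrite("pics/c7.png",o[:,:,::-1])
```

```text
False 36.3917 [ 476.85 -264.73   57.42] [-1.78  1.32  1.8 ]
40.2333 [ 476.99 -414.84  250.04] [0.25 0.62 0.01] 39.596138321136635
```

View pics/c7.png

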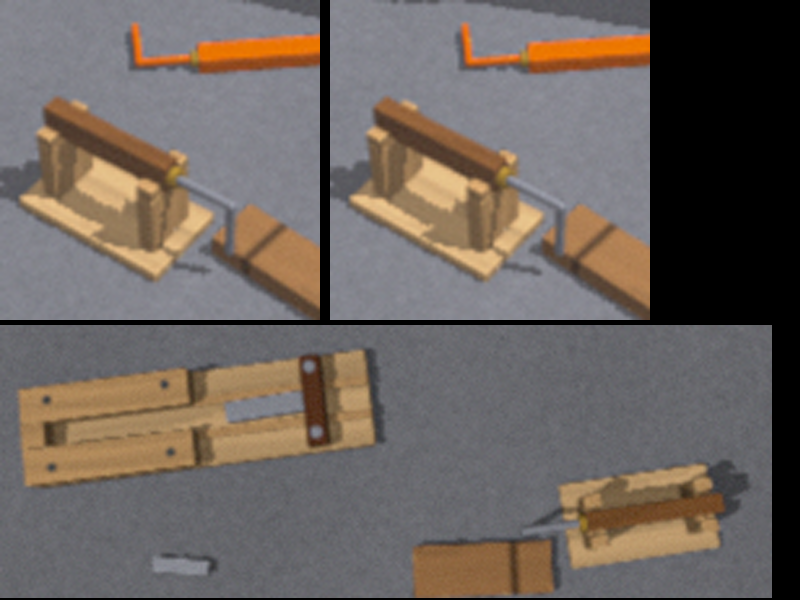

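The pick is back in its notches as at the start, the key is flush on the cleat, the offcut is unmoved and the arm is clear.

```bash
python3 -c "
from workcell import robot
robot.finish_job(); print(robot.sense()['t'])"
```

```text
the job is handed in; nothing more can be done
the job is handed in; nothing more can be done
```

The key is out of the slot and bedded against the cleat, the pick is back in its rest, and the job is handed in. The robot clock was at about 40 s of the 67 s allowed. No verdict was reported.

- **Pull on the key:** I lowered the prong into the slot behind the key and dragged the key onto the cleat. I then held it there at about 5.5–7 N for over 2 s. The highest averaged reading was about 7.0 N. These readings come from the tool force sensor, which carries roughly ±1 N of noise and bias, so I did not measure the contact force on the key directly.
- **Final position:** the last pictures show the key flush on the cleat and in line with the slot. I put its centre about 60 mm out from the mouth. The pick lies level in both notches, matching the first picture, and the open gripper is clear of everything.
- **Bystanders:** the offcut looks unmoved in the last pictures. I did not recheck the can or the sanding block after the job, but the arm did not work near either of them.
- **Disagreements:**
  - The first force stop on the way to the cleat came before any steady load showed. I then closed in with small steps.
  - During the pull, the arm lagged its commanded position by up to about 2.5 mm. I put that down to the arm giving under load, because the pick was still straight in the grip within about 1 pixel afterwards.
  - The two camera views differed by about 2–3 mm on a slot corner and on the handle, which was within the clearances.

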